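# Run the end-of-day report on the shop's cash register with the register key

### The arm

A 6-joint arm with a two-finger parallel gripper is mounted at the origin on the work surface. World frame = base frame: x ahead of the robot, y to its left, z up, the work surface at z = 0. Lengths are in mm, angles in rad, forces in N, time in s.
With the tool pointing down it reaches from about 350 to 975 mm from the base axis. Payload 7.1 kg.
Tool frame: the origin (TCP) lies on the mounting face of the last link; the fingertips stand 182 mm ahead of it and the grasp point (between the pads) lies 163 mm ahead of it (ctrl.tcp_to_tips is the distance from the TCP to the fingertips, in mm); z points along the fingers, y is the direction in which the jaws open and shut (so a half turn about z gives the same grasp; the last joint's range is limited). The gripper opens to 88 mm and grips with 3 to 60 N. Pads are 20 mm wide; open, the fingers measure 115 mm over their backs; the gripper's body (75 mm by 178 mm) begins 61 mm behind the grasp point.
Start: joints at [1.137, 0.423, 1.63, -0, 1.089, -0.019], TCP at [251.847, 571.996, 404.675] pointing down, gripper open.
Joint ranges: [-3, 3], [-0.9, 2.11], [0.09, 2.58], [-1.31, 4.45], [0.11, 2.69], [-2.54, 2.54]. Speed limits (rad/s): [2.39, 2.39, 3.01, 3.14, 3.14, 3.14].

### API

Orientations are given as a rotation vector (axis times angle).
In Python, from workcell import ctrl gives the robot as it stands. The module is installed in compiled form; this text tells all that it offers.
- The arm moves only by the tool send_rows, never from a script. Its argument "commands" is a list of rows, each an object with "translation": the shift along the world's x, y, z normalised to -1 to 1, where 1 is 0.1 m, a list of three; "twist": the turn, a rotation vector about the world's x, y, z normalised to -1 to 1, where 1 is 0.5 rad, a list of three. A call has exactly 10 rows; each row is the pose to reach, as a shift and turn from the pose commanded when the call began; what a row does not reach only later rows make up. A row lasts 1/10 s, in which the tool goes at most 50 mm and 8.59 degrees, less where a joint would pass 70% of its speed; a pose out of reach is approached as far as the arm can. A call with a number of a shift or a turn outside -1 to 1 is refused whole. A call with a gripper value outside its range is refused whole. "grip" is the closure, from -1 (fully open) to 1 (shut), set as the call begins (left out, the last holds). The fingers move at their own pace and stop on an object; the grip force is fixed at half the most. Time passes only in rows, so rows that repeat a pose let the fingers close, or fill a call up. It gives the time, the measured TCP pose, the force and the opening at its end, in the units of the state.
- ctrl.get_obs(): the state, without advancing time (a new reading comes with each control period).
- ctrl.get_image(name): name is "side" or "top"; returns a dict with "img" (480x640x3 uint8, red, green, blue), "intrinsics" (3x3 intrinsics, pixels), "cam_to_world" (4x4, takes a point from camera to world coordinates). Camera axes: x right, y down, z forward; pixel columns grow to the right and rows downward; lengths in mm; the calibration is good to about 2 mm. A picture is of the moment at which its call begins. There is no depth.
- ctrl.close_job(): hands the job in, once; it reports no verdict.
The state is a dict: "t": time; "qpos": joint angles; "qvel": joint speeds; "joint_torque": joint torques, N m; "ee_pos": TCP position; "orientation": TCP orientation; "ft_force": force on the tool from outside, world axes, zero at the start; "moment": the same for the moment, N m; "width": finger opening in mm.
Only numpy, scipy, OpenCV 4.12 (cv2) and the standard library are available. Lean on these libraries where they do the work, as an engineer would, in place of code of your own. Each camera call takes 0.05 s, during which the arm holds its last target. There are 200 camera calls.

### The job

Close the day on the cash register: take the yellow-headed key from the wooden key block, push it fully home into the lock on the register's deck, turn it clockwise to its stop and, with the lock left at the stop, press the big green key at the lower right of the keyboard fully down. Then turn the key back home, withdraw it and stand it back in the empty slot of the key block, fully down as it was. Leave the other keys in their slots and do not disturb the other things on the counter.

Things in the scene. Friction and masses are not known exactly. Their poses are not given: they have to be found in the camera images.
- keyhole (a point): Keyhole centre, on top of the round steel lock face (31 mm wide, 4 mm above the level deck). Frame = register's: z up, x to its back, y left. Fixed slot 14 mm (x) by 4.8 mm (y), wider in the middle; the blade goes 26 mm down till the collar rests on the face; it passes only along x (0.15 rad), captive if turned. Display 51 mm higher from 85 mm back, 80 mm left; printer cover 27 mm higher, 105 mm left.
- mode_lock (a joint): Angle of the plug inside the lock, turned by the key (rad): 0 = home (blade along the keyhole's x; green mark), growing clockwise from above to the stop at 1.22 (red mark). Stays where it is left (friction 0.035 N m, no spring). Blade and plug have about 0.1 rad of play: turn the key about 0.1 rad further than the plug, each way.
- cash_top (a point): Centre of the top of the big green key, 42 x 46 mm, at the lower right corner of the keyboard. The frame's z is square to the key's face, which slopes 0.22 rad down towards the clerk. It stands 4 mm proud of the other keys.
- cash_bar (a joint): How far the green key is pressed, m: 0 up, 0.004 fully down. It is sprung: 1.5 N to start, 4.5 N fully down, and comes back up by itself.
- register_key_head (a point): Register key: middle of its yellow head, 26 mm wide (x), 9 thick (y), 41 tall. z runs from blade tip to head; the tip is 50 mm below this point, head top 20 mm above. Under the head a black collar 22x12x3 mm, its underside 26 mm above the tip; steel blade 12 mm wide (x), 3 thick (y). 20 to 40 g. Same either way round. Starts upright, blade down, in one slot of the block.
- register_key_tip (a point): Tip of the register key's blade, 50 mm below the head's point along the key's axis, same axes.
- block_top (a point): Centre of the top face of the fixed wooden key block, 56 (x) by 164 (y) by 36 mm high, left or right of the register; axes are the block's, z up. Slots at y = -48, 0, +48 mm, each 15 mm long (y), 5.2 mm wide (x), 30 mm deep. A key standing in a slot rests its collar on the top face, blade 26 mm deep, flat side facing x.
- register_key: The register key as a body (its speed is judged); origin at the blade's tip, same as point register_key_tip.
- case_key_head (a point): Head of the red-headed key, same shape as the register key, in another slot: leave it.
- store_key_head (a point): Head of the blue-headed key, same shape, in the third slot: leave it.
- calculator_mid (a point): Middle of the loose pale calculator, 96 x 145 x 18 mm, flat on the counter. Leave it.
- terminal_mid (a point): Middle of the loose dark card terminal, 150 x 76 x 24 mm, flat on the counter. Leave it.
- orange_jar_mid (a point): Middle of the loose orange paint jar, 56 mm across, 75 mm high. Leave it.
- teal_jar_mid (a point): Middle of the loose teal paint jar, 56 mm across, 75 mm high. Leave it.
- mug_mid (a point): Middle of the loose white mug of brushes, 72 mm across, 95 mm high, brushes to 185 mm. Leave it.

How it is judged (in metres and radians):
On the way, in this order (a step that is already met when the one before it is completed fails the run):
1. the yellow-headed key is fully home in the register's lock (within 3.5 mm of full depth), the lock still at home (z of register_key_tip in the frame of keyhole below -0.0225 m and horizontal distance between register_key_tip and keyhole below 0.004 m and value of joint mode_lock below 0.15 rad), for 0.1 s.
2. the key in the lock has turned the plug clockwise to its stop (within 0.14 rad) (z of register_key_tip in the frame of keyhole below -0.0225 m and horizontal distance between register_key_tip and keyhole below 0.004 m and value of joint mode_lock above 1.08 rad), for 0.1 s.
3. the green key is pressed down (at least 3.2 of its 4 mm) while the lock is at its stop (all of step 2 and value of joint cash_bar above 0.0032 m), for 0.04 s.
4. the key, still in the lock, has turned the plug back home (within 0.15 rad) and the green key is up again (z of register_key_tip in the frame of keyhole below -0.02 m and horizontal distance between register_key_tip and keyhole below 0.004 m and value of joint mode_lock below 0.15 rad and value of joint cash_bar below 0.001 m), for 0.1 s.
5. the key is withdrawn from the lock (z of register_key_tip in the frame of keyhole above 0.005 m), for 0.1 s.
At the end, for the whole second after the job is handed in: The yellow-headed key stands at rest, upright (0.2 rad), in a slot of the key block, at least 22 mm deep; lock home within 0.15 rad; green key up; red- and blue-headed keys within 20 mm, calculator, terminal, jars and mug within 30 mm of their starts (z of register_key_tip in the frame of block_top below -0.022 m and x of register_key_tip in the frame of block_top between -0.01 and 0.01 m and y of register_key_tip in the frame of block_top between -0.06 and 0.06 m and angle between register_key_head's own z axis and vertical below 0.2 rad and value of joint mode_lock below 0.15 rad and value of joint cash_bar below 0.001 m and linear speed of register_key below 0.02 m/s and distance of each of case_key_head, store_key_head from where it was at the start of the episode below 0.02 m and distance of each of calculator_mid, terminal_mid, orange_jar_mid, teal_jar_mid, mug_mid from where it was at the start of the episode below 0.03 m); the robot touches nothing.
It fails at once if the red- or blue-headed key is disturbed (moved more than 20 mm) (distance of any of case_key_head, store_key_head from where it was at the start of the episode above 0.02 m).
It fails at once if the calculator, card terminal, a jar or the mug is disturbed (moved more than 30 mm) (distance of any of calculator_mid, terminal_mid, orange_jar_mid, teal_jar_mid, mug_mid from where it was at the start of the episode above 0.03 m).
It also fails if it takes over 72 s, if anything falls off the work surface, if the arm or the gripper's body presses on something with over 40 N, if the wrist force passes 120 N, or if a joint passes its speed limit or range.

## Working session

There is one attempt and no reset: what is moved stays moved. The work goes in short steps, Python scripts to look and compute and a tool call to move; the robot and the scene stay as the last step left them, time stands still between calls to the robot, and variables do not carry over. Pictures are saved under pics/ and viewed, about 8 in all and at most 12, crops included, and the job is handed in when it is done.

Besides the shell and the picture viewer there is one more tool, called after "Call:" as name([rows], argument=value, ...), one row to a line, values as JSON. send_rows: Moves the arm, as the interface text tells. Its arguments: {"type":"object","properties":{"commands":{"type":"array","items":{"type":"object","properties":{"translation":{"type":"array","items":{"type":"number"}},"twist":{"type":"array","items":{"type":"number"}}}}},"grip":{"type":"number"}},"required":["commands"]}

```bash
mkdir -p pics; cat > h.py <<'E'
import numpy as np, cv2
from workcell import ctrl
def snap(n,tag):
    d=ctrl.get_image(n); np.savez(f'pics/{tag}.npz',K=d['intrinsics'],T=d['cam_to_world'],img=d['img'])
    cv2.imwrite(f'pics/{tag}.png',d['img'][:,:,::-1]); return d
def load(tag): return dict(np.load(f'pics/{tag}.npz'))
def crop(tag,x0,y0,x1,y1,s,out):
    im=load(tag)['img'][y0:y1,x0:x1,::-1]
    cv2.imwrite(f'pics/{out}.png',cv2.resize(im,None,fx=s,fy=s,interpolation=cv2.INTER_CUBIC))
def ray(d,u,v):
    r=np.linalg.inv(d['K'])@[u,v,1]; T=d['T']; r=T[:3,:3]@r; return T[:3,3],r/np.linalg.norm(r)
def atz(d,u,v,z):
    o,r=ray(d,u,v); return o+r*(z-o[2])/r[2]
def tri(a,b):
    A=[];B=[]
    for d,u,v in (a,b):
        o,r=ray(d,u,v); P=np.eye(3)-np.outer(r,r);A.append(P);B.append(P@o)
    p=np.linalg.lstsq(np.vstack(A),np.hstack(B),rcond=None)[0]
    return p,[np.linalg.norm(A[i]@p-B[i]) for i in (0,1)]
def proj(d,p):
    T=np.linalg.inv(d['T']); q=d['K']@(T[:3,:3]@p+T[:3,3]); return q[:2]/q[2]
E
python3 - <<'E'
from h import *
a=snap('top','t0');b=snap('side','s0')
for n in('t0','s0'):
    d=load(n);print(d['K'],d['T'].round(3))
print(ctrl.get_obs(),ctrl.tcp_to_tips)
E
```

```text
[[532.7791069    0.         321.95202785]
 [  0.         532.7791069  242.22151495]
 [  0.           0.           1.        ]] [[-1.000000e-02 -9.890000e-01  1.480000e-01  2.968400e+02]
 [-1.000000e+00  1.200000e-02  1.300000e-02  3.337900e+01]
 [-1.500000e-02 -1.480000e-01 -9.890000e-01  1.358458e+03]
 [ 0.000000e+00  0.000000e+00  0.000000e+00  1.000000e+00]]
[[596.39506352   0.         324.87630841]
 [  0.         596.39506352 239.17751976]
 [  0.           0.           1.        ]] [[-9.520000e-01 -2.030000e-01  2.310000e-01  1.491560e+02]
 [-3.070000e-01  6.360000e-01 -7.080000e-01  9.941530e+02]
 [-4.000000e-03 -7.450000e-01 -6.670000e-01  1.045795e+03]
 [ 0.000000e+00  0.000000e+00  0.000000e+00  1.000000e+00]]
{'t': 0.1, 'qpos': array([ 1.13701869e+00,  4.23759232e-01,  1.63056497e+00,  1.90862889e-05,
        1.08862900e+00, -1.90057951e-02]), 'qvel': array([ 0.00038615, -0.00252752, -0.00191695, -0.00083136, -0.00119536,
       -0.000349  ]), 'joint_torque': array([ 1.71332663e-04, -5.45616317e+01, -2.74328274e+01,  6.45656465e-02,
        1.87725556e-02,  2.44051785e-05]), 'ee_pos': array([251.74091045, 571.7988534 , 404.00161152]), 'orientation': array([-6.46809120e-01, -3.07395768e+00,  2.07643568e-03]), 'ft_force': array([-0.47293733,  0.45190545,  0.05009339]), 'moment': array([ 0.00760334, -0.01734018,  0.00468317]), 'width': 87.83425677718098} 182.0
```

View pics/t0.png

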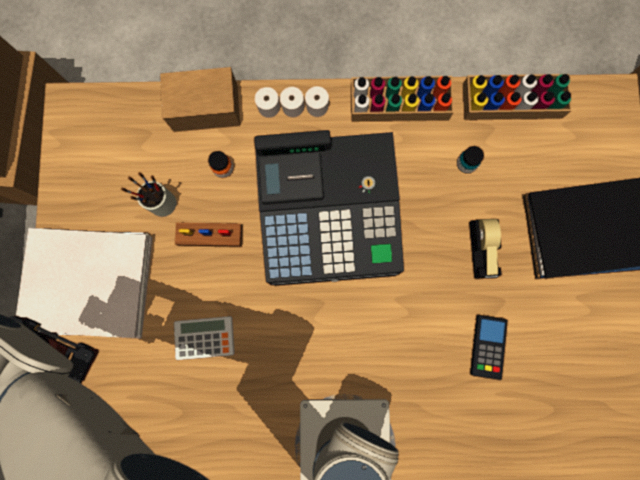

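View pics/s0.png

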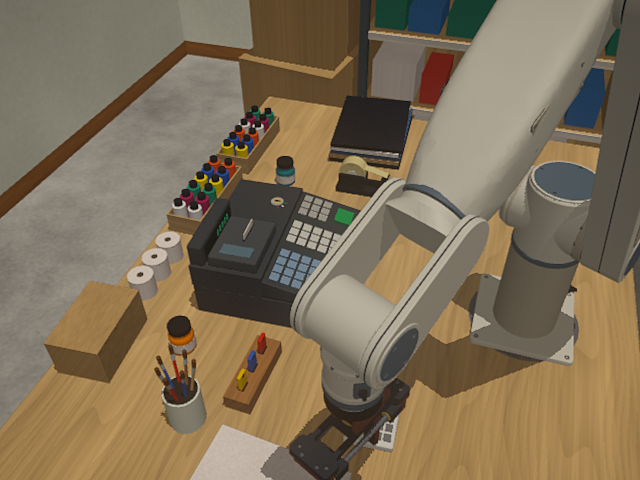

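The top view shows the block at (208,233) with yellow at its left end (185,232), the lock at (368,183) and the green key at (381,253). The side view shows the lock at (278,202) and yellow at (241,380). I'll enlarge these areas.

```bash
python3 - <<'E'
from h import *
def c(t,x,y,w,h,s):
    im=load(t)['img'][y:y+h,x:x+w,::-1]; im=cv2.resize(im,None,fx=s,fy=s,interpolation=cv2.INTER_CUBIC)
    for i in range(0,w,10):
        cv2.putText(im,str(x+i),(i*s,8),0,.3,(255,255,255),1);cv2.line(im,(i*s,8),(i*s,14),(255,255,255),1)
    for i in range(0,h,10):
        cv2.putText(im,str(y+i),(0,i*s+4),0,.3,(255,255,255),1);cv2.line(im,(20,i*s),(25,i*s),(255,255,255),1)
    return im
A=np.vstack([np.hstack([c('t0',170,210,80,50,5),c('t0',340,160,80,50,5)]), np.hstack([c('s0',220,325,80,70,5)[:300],c('s0',255,180,80,70,5)[:300]])])
cv2.imwrite('pics/m1.png',A)
E
```

```text
(no output)
```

View pics/m1.png

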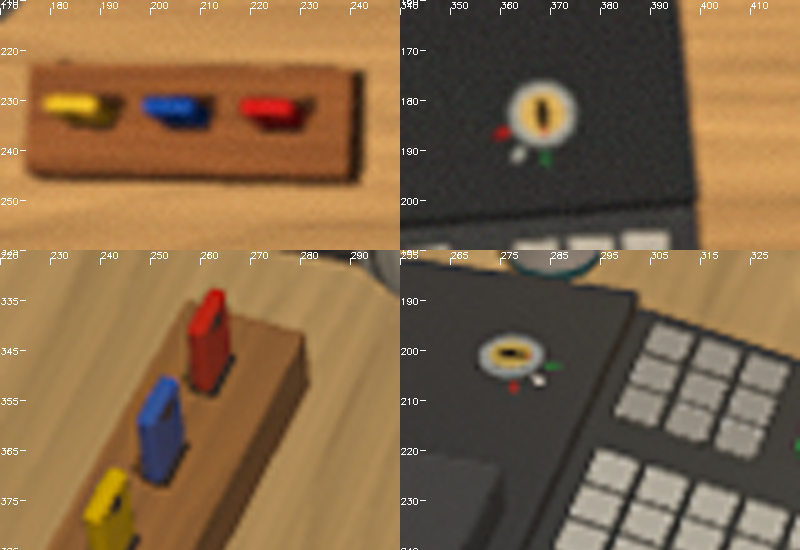

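```bash
python3 - <<'E'
from h import *
t=load('t0');s=load('s0')
def f(d,lo,hi,x0,y0,x1,y1):
    h=cv2.cvtColor(d['img'],cv2.COLOR_RGB2HSV); m=cv2.inRange(h,lo,hi); k=np.zeros_like(m);k[y0:y1,x0:x1]=m[y0:y1,x0:x1]
    c=max(cv2.findContours(k,0,1)[0],key=cv2.contourArea); return cv2.minAreaRect(c), k
for n,u,v in(('Y',183.5,230.5),('B',203,230.5),('R',222.3,231.2)): print(n,atz(t,u,v,80).round(1))
for u,v in((175.5,223),(240.5,224),(175.5,245.5),(240,246.5)): print('blk',atz(t,u,v,36).round(1))
print('lock',tri((t,368.7,183),(s,277.3,201.2)))
print('green mark',atz(t,368.7,192,100),atz(t,360.3,187,100))
for d,b in((t,(350,235,410,275)),(s,(325,200,370,235))):
    r,k=f(d,(50,120,60),(85,255,255),*b);print(r)
# register edges
r,k=f(t,(0,0,0),(179,255,70),250,120,410,290);print('reg',r)
E
```

```text
Y [521.  388.3  80. ]
B [520.4 340.5  80. ]
R [518.1 293.1  80. ]
blk [548.3 421.4  36. ]
blk [543.6 256.3  36. ]
blk [490.7 419.6  36. ]
blk [486.2 256.8  36. ]
lock (array([616.82051334, -61.8181298 , 142.06823408]), [np.float64(0.9255438748545897), np.float64(0.9255438748559073)])
green mark [606.46981451 -64.40645825 100.        ] [619.16824254 -44.35952409 100.        ]
((381.0, 253.0), (18.0, 20.0), 90.0)
((343.67010498046875, 216.25775146484375), (17.08740234375, 13.210429191589355), 21.037511825561523)
reg ((328.92724609375, 205.19775390625), (150.1511993408203, 139.51583862304688), 85.30131530761719)
```

```bash
python3 - <<'E'
from h import *
t=load('t0');s=load('s0')
print('green',tri((t,381,253),(s,343.67,216.26)))
a=atz(t,340,206,138);b=atz(t,399,200,138);print('step line',a,b,np.arctan2(-(b-a)[0]*-1,-(b-a)[1]*-1), np.arctan2((b-a)[0],-(b-a)[1]))
a=atz(t,393,133,138);b=atz(t,399,200,138);print('right edge yaw',np.arctan2((a-b)[1],(a-b)[0]))
for u,v in((168,180),(163,187),(126,190),(140,176)): print('brush',atz(t,u,v,185).round(0))
print('mug rim',atz(t,152,197,95).round(0))
g=atz(t,368.7,192,138);l=atz(t,368.7,183,142);print(g,l)
E
cat > d.py <<'E'
E
```

```text
green (array([454.92528718, -89.03694816, 113.33498739]), [np.float64(0.7630219068384028), np.float64(0.7630219068384343)])
step line [564.45174263   6.35499324 138.        ] [ 576.97828071 -131.79806504  138.        ] 3.051168464771206 0.09042418881858709
right edge yaw 0.05602053667026474
brush [620. 398. 185.]
brush [604. 409. 185.]
brush [598. 493. 185.]
brush [630. 462. 185.]
mug rim [602. 464.  95.]
[597.12034668 -61.45375097 138.        ] [617.77225518 -61.63716016 142.        ]
```

Call:
send_rows([
  {"translation": [0.09,-0.06,0],"twist": [0,0,-0.08]},
  {"translation": [0.18,-0.12,0],"twist": [0,0,-0.16]},
  {"translation": [0.27,-0.18,0],"twist": [0,0,-0.24]},
  {"translation": [0.36,-0.24,0],"twist": [0,0,-0.32]},
  {"translation": [0.45,-0.3,0],"twist": [0,0,-0.4]},
  {"translation": [0.54,-0.36,0],"twist": [0,0,-0.48]},
  {"translation": [0.63,-0.42,0],"twist": [0,0,-0.56]},
  {"translation": [0.72,-0.48,0],"twist": [0,0,-0.64]},
  {"translation": [0.81,-0.54,0],"twist": [0,0,-0.72]},
  {"translation": [0.9,-0.6,0],"twist": [0,0,-0.8]},
], grip=0)

```text
t: 1.1
ee_pos: [342.6, 511.5, 404.7]
orientation: [-1.25, -2.882, 0.0]
ft_force: [-0.8, 0.5, 0.2]
width: 43.8
```

```bash
python3 - <<'E'
from h import *
t=load('t0');s=load('s0')
print(proj(s,np.array([620,398,185.])),proj(s,np.array([604,409,185.])),proj(s,np.array([598,493,185.])))
a=cv2.resize(t['img'][160:220,110:200,::-1],None,fx=4.4,fy=4.4);b=cv2.resize(s['img'][330:440,140:230,::-1],None,fx=4.4,fy=4.4)
o=np.zeros((484,800,3),np.uint8);o[:a.shape[0],:a.shape[1]]=a;o[:b.shape[0],400:400+b.shape[1]]=b;cv2.imwrite('pics/m2.png',o)
E
```

```text
[183.63213681 329.09191163] [188.60701642 335.61679838] [168.96994678 372.83666666]
```

View pics/m2.png

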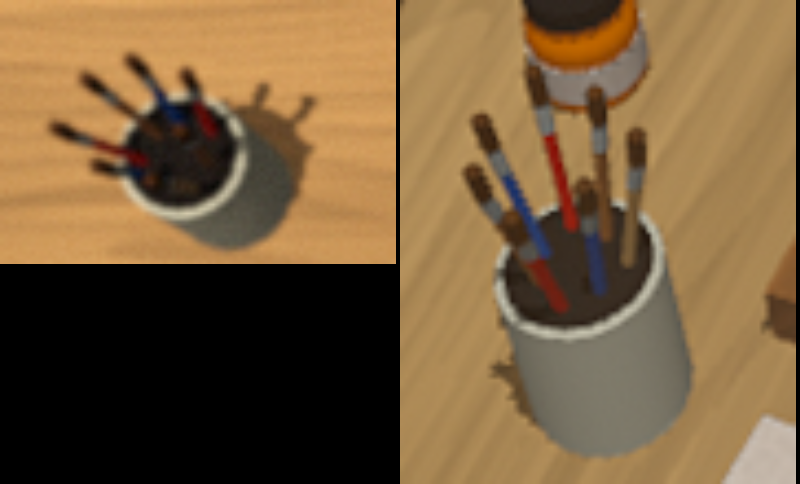

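Call:
send_rows([
  {"translation": [0.09,-0.062,-0.05],"twist": [0,0,-0.08]},
  {"translation": [0.18,-0.124,-0.1],"twist": [0,0,-0.16]},
  {"translation": [0.27,-0.186,-0.15],"twist": [0,0,-0.24]},
  {"translation": [0.36,-0.248,-0.2],"twist": [0,0,-0.32]},
  {"translation": [0.45,-0.31,-0.25],"twist": [0,0,-0.4]},
  {"translation": [0.54,-0.372,-0.3],"twist": [0,0,-0.48]},
  {"translation": [0.63,-0.434,-0.35],"twist": [0,0,-0.56]},
  {"translation": [0.72,-0.496,-0.4],"twist": [0,0,-0.64]},
  {"translation": [0.81,-0.558,-0.45],"twist": [0,0,-0.72]},
  {"translation": [0.9,-0.62,-0.5],"twist": [0,0,-0.8]},
])

```text
t: 2.1
ee_pos: [432.6, 449.5, 354.2]
orientation: [-1.797, -2.577, 0.0]
ft_force: [-0.4, -0.1, 0.6]
width: 43.6
```

Call:
send_rows([
  {"translation": [0.09,-0.062,-0.05],"twist": [0,0,-0.08]},
  {"translation": [0.18,-0.124,-0.1],"twist": [0,0,-0.16]},
  {"translation": [0.27,-0.186,-0.15],"twist": [0,0,-0.24]},
  {"translation": [0.36,-0.248,-0.2],"twist": [0,0,-0.32]},
  {"translation": [0.45,-0.31,-0.25],"twist": [0,0,-0.4]},
  {"translation": [0.54,-0.372,-0.3],"twist": [0,0,-0.48]},
  {"translation": [0.63,-0.434,-0.35],"twist": [0,0,-0.56]},
  {"translation": [0.72,-0.496,-0.4],"twist": [0,0,-0.64]},
  {"translation": [0.81,-0.558,-0.45],"twist": [0,0,-0.72]},
  {"translation": [0.89,-0.617,-0.5],"twist": [0,0,-0.768]},
])

```text
t: 3.1
ee_pos: [521.6, 387.8, 304.2]
orientation: [2.255, 2.187, 0.0]
ft_force: [0.7, -0.5, -0.2]
width: 44.2
```

```bash
python3 - <<'E'
from h import *
snap('top','t1');snap('side','s1')
print(ctrl.get_obs()['ee_pos'],ctrl.get_obs()['orientation'])
a=cv2.resize(load('t1')['img'][180:270,140:260,::-1],None,fx=3.3,fy=3.3);b=cv2.resize(load('s1')['img'][310:430,190:310,::-1],None,fx=3.3,fy=3.3)
o=np.zeros((400,800,3),np.uint8);o[:a.shape[0],:a.shape[1]]=a;o[:b.shape[0],400:400+b.shape[1]]=b;cv2.imwrite('pics/m3.png',o)
E
```

```text
[521.70653777 387.30657468 303.79234874] [-2.25473670e+00 -2.18760859e+00  1.59367669e-03]
```

View pics/m3.png

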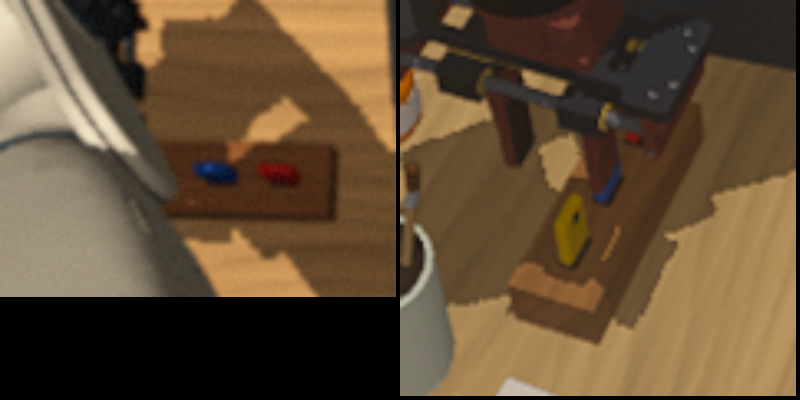

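```bash
python3 - <<'E'
from h import *
s=load('s1')
print('tips mid pred',proj(s,np.array([521.7,387.3,122])),'seen ~237.7,365.3')
print('head top/bottom pred',proj(s,np.array([521,388.3,80])),proj(s,np.array([521,388.3,39])))
print('px per 10mm y',proj(s,np.array([521,398.3,80])),'x',proj(s,np.array([531,388.3,80])))
h=cv2.cvtColor(s['img'],cv2.COLOR_RGB2HSV);m=cv2.inRange(h,(20,150,60),(32,255,255));m[:360]=0;m[395:]=0;m[:,:232]=0;m[:,260:]=0
ys,xs=np.nonzero(m);print('yellow',xs.mean(),ys.mean(),xs.min(),xs.max(),ys.min(),ys.max(),len(xs))
E
```

```text
tips mid pred [238.10960633 358.57688028] seen ~237.7,365.3
head top/bottom pred [240.40322116 372.27066751] [242.42379959 384.5475882 ]
px per 10mm y [238.2935122  376.37929166] x [235.68599556 370.96580822]
yellow 241.3397435897436 379.21153846153845 236 246 369 390 156
```

Call:
send_rows([
  {"translation": [0,0,-0.1]},
  {"translation": [0,0,-0.2]},
  {"translation": [0,0,-0.3]},
  {"translation": [0,0,-0.4]},
  {"translation": [0,0,-0.5]},
  {"translation": [0,0,-0.6]},
  {"translation": [0,0,-0.68]},
  {"translation": [0,0,-0.74]},
  {"translation": [0,0,-0.77]},
  {"translation": [0,0,-0.77]},
])

```text
validation failed for argument at $.co...
```

Call:
send_rows([
  {"translation": [0,0,0]},
  {"translation": [0,0,0]},
  {"translation": [0,0,0]},
  {"translation": [0,0,0]},
  {"translation": [0,0,0]},
  {"translation": [0,0,0]},
  {"translation": [0,0,0]},
  {"translation": [0,0,0]},
  {"translation": [0,0,0]},
  {"translation": [0,0,0]},
], grip=1)

```text
validation failed for argument at $.co...
```

```bash
python3 - <<'E'
from h import *
o=ctrl.get_obs()
for k in('ee_pos','orientation','ft_force','moment','width','qpos'):print(k,o[k])
E
```

```text
ee_pos [521.70653777 387.30657468 303.79234874]
orientation [-2.25473670e+00 -2.18760859e+00  1.59367669e-03]
ft_force [ 0.04947947 -0.99078098 -0.11529242]
moment [-0.05118049  0.09040036 -0.00638505]
width 43.61554543823321
qpos [ 6.20319119e-01  5.78440847e-01  1.63444120e+00 -1.63039662e-04
  9.29716958e-01  6.50636316e-01]
```

Call:
send_rows([
  {"translation": [0,0,-0.1],"twist": [0,0,0]},
  {"translation": [0,0,-0.2],"twist": [0,0,0]},
  {"translation": [0,0,-0.3],"twist": [0,0,0]},
  {"translation": [0,0,-0.4],"twist": [0,0,0]},
  {"translation": [0,0,-0.5],"twist": [0,0,0]},
  {"translation": [0,0,-0.6],"twist": [0,0,0]},
  {"translation": [0,0,-0.68],"twist": [0,0,0]},
  {"translation": [0,0,-0.74],"twist": [0,0,0]},
  {"translation": [0,0,-0.77],"twist": [0,0,0]},
  {"translation": [0,0,-0.77],"twist": [0,0,0]},
])

```text
t: 4.2
ee_pos: [520.8, 388.3, 227.3]
orientation: [-2.252, -2.19, 0.001]
ft_force: [-0.0, 0.6, -0.5]
width: 43.8
```

Call:
send_rows([
  {"translation": [0,0,0],"twist": [0,0,0]},
  {"translation": [0,0,0],"twist": [0,0,0]},
  {"translation": [0,0,0],"twist": [0,0,0]},
  {"translation": [0,0,0],"twist": [0,0,0]},
  {"translation": [0,0,0],"twist": [0,0,0]},
  {"translation": [0,0,0],"twist": [0,0,0]},
  {"translation": [0,0,0],"twist": [0,0,0]},
  {"translation": [0,0,0],"twist": [0,0,0]},
  {"translation": [0,0,0],"twist": [0,0,0]},
  {"translation": [0,0,0],"twist": [0,0,0]},
], grip=1)

```text
t: 5.2
ee_pos: [521.5, 388.5, 228.1]
orientation: [2.252, 2.19, 0.004]
ft_force: [5.3, 1.0, -0.3]
width: 9.0
```

```bash
python3 - <<'E'
from h import *
o=ctrl.get_obs()
for k in('ee_pos','orientation','ft_force','moment','width','qpos'):print(k,o[k])
E
```

```text
ee_pos [521.54586792 388.48507415 228.12578051]
orientation [2.25180931 2.18964553 0.00352127]
ft_force [ 5.27508446  1.00445789 -0.31078405]
moment [-0.09939706 -0.97936606 -0.01186197]
width 8.965491753705257
qpos [ 6.21982319e-01  6.83741268e-01  1.65691899e+00 -5.00643926e-04
  7.98610985e-01  6.50321904e-01]
```

Call:
send_rows([
  {"translation": [0,0,0.1],"twist": [0,0,0]},
  {"translation": [0,0,0.2],"twist": [0,0,0]},
  {"translation": [0,0,0.3],"twist": [0,0,0]},
  {"translation": [0,0,0.4],"twist": [0,0,0]},
  {"translation": [0,0,0.5],"twist": [0,0,0]},
  {"translation": [0,0,0.6],"twist": [0,0,0]},
  {"translation": [0,0,0.7],"twist": [0,0,0]},
  {"translation": [0,0,0.8],"twist": [0,0,0]},
  {"translation": [0,0,0.9],"twist": [0,0,0]},
  {"translation": [0,0,1.0],"twist": [0,0,0]},
])

```text
t: 6.2
ee_pos: [520.8, 388.3, 328.5]
orientation: [-2.252, -2.19, 0.0]
ft_force: [0.3, 0.4, -0.4]
width: 8.7
```

Call:
send_rows([
  {"translation": [0,-0.05,0.077],"twist": [0,0,0]},
  {"translation": [0,-0.1,0.154],"twist": [0,0,0]},
  {"translation": [0,-0.15,0.231],"twist": [0,0,0]},
  {"translation": [0,-0.2,0.308],"twist": [0,0,0]},
  {"translation": [0,-0.25,0.385],"twist": [0,0,0]},
  {"translation": [0,-0.3,0.462],"twist": [0,0,0]},
  {"translation": [0,-0.35,0.539],"twist": [0,0,0]},
  {"translation": [0,-0.4,0.616],"twist": [0,0,0]},
  {"translation": [0,-0.45,0.693],"twist": [0,0,0]},
  {"translation": [0,-0.5,0.77],"twist": [0,0,0]},
])

```text
t: 7.2
ee_pos: [520.8, 337.9, 405.3]
orientation: [2.252, 2.19, 0.0]
ft_force: [0.5, 0.3, -1.2]
width: 9.1
```

Call:
send_rows([
  {"translation": [0.024,-0.1,0],"twist": [0,0,0.084]},
  {"translation": [0.048,-0.2,0],"twist": [0,0,0.167]},
  {"translation": [0.072,-0.3,0],"twist": [0,0,0.251]},
  {"translation": [0.096,-0.4,0],"twist": [0,0,0.335]},
  {"translation": [0.12,-0.5,0],"twist": [0,0,0.419]},
  {"translation": [0.144,-0.6,0],"twist": [0,0,0.502]},
  {"translation": [0.168,-0.7,0],"twist": [0,0,0.586]},
  {"translation": [0.192,-0.8,0],"twist": [0,0,0.67]},
  {"translation": [0.216,-0.9,0],"twist": [0,0,0.753]},
  {"translation": [0.24,-1.0,0],"twist": [0,0,0.837]},
])

```text
t: 8.2
ee_pos: [544.9, 237.7, 405.0]
orientation: [1.746, 2.612, 0.0]
ft_force: [0.2, 0.0, -0.5]
width: 8.7
```

Call:
send_rows([
  {"translation": [0.024,-0.1,0],"twist": [0,0,0.084]},
  {"translation": [0.048,-0.2,0],"twist": [0,0,0.167]},
  {"translation": [0.072,-0.3,0],"twist": [0,0,0.251]},
  {"translation": [0.096,-0.4,0],"twist": [0,0,0.335]},
  {"translation": [0.12,-0.5,0],"twist": [0,0,0.419]},
  {"translation": [0.144,-0.6,0],"twist": [0,0,0.502]},
  {"translation": [0.168,-0.7,0],"twist": [0,0,0.586]},
  {"translation": [0.192,-0.8,0],"twist": [0,0,0.67]},
  {"translation": [0.216,-0.9,0],"twist": [0,0,0.753]},
  {"translation": [0.24,-1.0,0],"twist": [0,0,0.837]},
])

```text
t: 9.2
ee_pos: [568.9, 137.7, 405.0]
orientation: [1.165, 2.917, 0.0]
ft_force: [0.3, 0.1, 0.1]
width: 8.8
```

Call:
send_rows([
  {"translation": [0.024,-0.1,0],"twist": [0,0,0.084]},
  {"translation": [0.048,-0.2,0],"twist": [0,0,0.167]},
  {"translation": [0.072,-0.3,0],"twist": [0,0,0.251]},
  {"translation": [0.096,-0.4,0],"twist": [0,0,0.335]},
  {"translation": [0.12,-0.5,0],"twist": [0,0,0.419]},
  {"translation": [0.144,-0.6,0],"twist": [0,0,0.502]},
  {"translation": [0.168,-0.7,0],"twist": [0,0,0.586]},
  {"translation": [0.192,-0.8,0],"twist": [0,0,0.67]},
  {"translation": [0.216,-0.9,0],"twist": [0,0,0.753]},
  {"translation": [0.24,-1.0,0],"twist": [0,0,0.837]},
])

```text
t: 10.2
ee_pos: [592.8, 37.7, 405.0]
orientation: [0.534, 3.096, 0.0]
ft_force: [0.3, -0.0, -0.2]
width: 8.7
```

Call:
send_rows([
  {"translation": [0.024,-0.1,0],"twist": [0,0,0.084]},
  {"translation": [0.048,-0.2,0],"twist": [0,0,0.167]},
  {"translation": [0.072,-0.3,0],"twist": [0,0,0.251]},
  {"translation": [0.096,-0.4,0],"twist": [0,0,0.335]},
  {"translation": [0.12,-0.5,0],"twist": [0,0,0.419]},
  {"translation": [0.144,-0.6,0],"twist": [0,0,0.502]},
  {"translation": [0.168,-0.7,0],"twist": [0,0,0.586]},
  {"translation": [0.192,-0.8,0],"twist": [0,0,0.67]},
  {"translation": [0.216,-0.9,0],"twist": [0,0,0.753]},
  {"translation": [0.24,-1.0,0],"twist": [0,0,0.837]},
])

```text
t: 11.2
ee_pos: [616.8, -62.3, 405.0]
orientation: [-0.121, 3.139, -0.0]
ft_force: [0.1, 0.3, -0.3]
width: 8.9
```

```bash
python3 - <<'E'
from h import *
s=snap('side','s2');t=snap('top','t2');s=load('s2');t=load('t2')
o=ctrl.get_obs()
for k in('ee_pos','orientation','ft_force','width','qpos'):print(k,o[k])
p=o['ee_pos']
for z in (0,-218): print(proj(s,p+[0,0,z]),proj(t,p+[0,0,z]))
a=cv2.resize(t['img'][130:230,310:410,::-1],None,fx=4,fy=4);b=cv2.resize(s['img'][140:240,230:330,::-1],None,fx=4,fy=4)
cv2.imwrite('pics/m4.png',np.hstack([a,b]))
E
```

```text
ee_pos [616.92197396 -62.76506923 404.98220066]
orientation [-1.16826439e-01  3.13913462e+00 -4.38314397e-04]
ft_force [-0.6171212  -0.25403742 -0.76136166]
width 8.81837917852787
qpos [-1.20534107e-01  4.15589913e-01  1.64100861e+00 -2.61106745e-04
  1.08466900e+00 -1.76560640e+00]
[270.06220602 104.6961405 ] [379.54078242 146.93969309]
[275.96294859 186.11754199] [370.6434893  178.23355525]
```

View pics/m4.png

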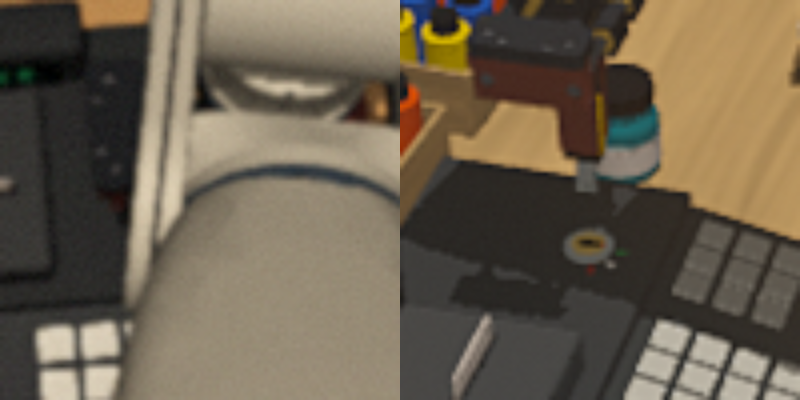

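Top view is blocked by the arm. In the side view the blade tip is at about (276.7,187.5) and the keyhole at (277,201.5). I'll lower the key and compare the two from close up.

Call:
send_rows([
  {"translation": [0,0,-0.05],"twist": [0,0,0]},
  {"translation": [0,0,-0.1],"twist": [0,0,0]},
  {"translation": [0,0,-0.15],"twist": [0,0,0]},
  {"translation": [0,0,-0.2],"twist": [0,0,0]},
  {"translation": [0,0,-0.25],"twist": [0,0,0]},
  {"translation": [0,0,-0.28],"twist": [0,0,0]},
  {"translation": [0,0,-0.31],"twist": [0,0,0]},
  {"translation": [0,0,-0.34],"twist": [0,0,0]},
  {"translation": [0,0,-0.36],"twist": [0,0,0]},
  {"translation": [0,0,-0.36],"twist": [0,0,0]},
])

```text
t: 12.3
ee_pos: [616.8, -61.7, 368.4]
orientation: [0.118, -3.139, -0.0]
ft_force: [-0.3, -0.1, -0.3]
width: 8.8
```

```bash
python3 - <<'E'
from h import *
snap('side','s3');s=load('s3');s0=load('s0')
o=ctrl.get_obs();p=o['ee_pos'];print(p,o['ft_force'])
print(proj(s,p+[0,0,-218]), proj(s,p+[10,0,-218]),proj(s,p+[0,10,-218]),proj(s,p+[0,0,-208]))
f=lambda i:cv2.resize(i['img'][175:215,258:298,::-1],None,fx=10,fy=10,interpolation=cv2.INTER_CUBIC)
o=np.hstack([f(s0),f(s)])
for i in range(40):
    l=12 if i%5==0 else 5
    for q in(0,400): cv2.line(o,(q+i*10,0),(q+i*10,l),(255,255,255),1)
    cv2.line(o,(0,i*10),(l,i*10),(255,255,255),1)
cv2.imwrite('pics/m5.png',o)
E
```

```text
[616.85197585 -61.72206884 368.59613837] [ 8.45763532e-02 -6.09508997e-04 -7.06668895e-01]
[276.70364761 198.3772961 ] [272.88059513 197.61191863] [275.20013318 200.80007102] [276.46676738 195.11811244]
```

View pics/m5.png

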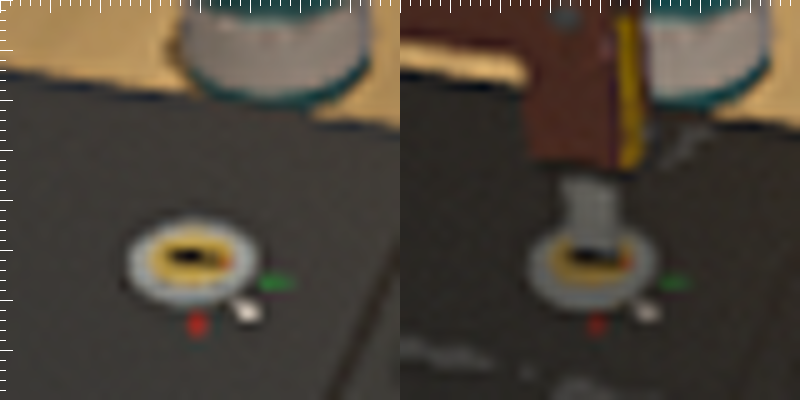

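```bash
python3 - <<'E'
from h import *
t=load('t0');s=load('s0')
for k in(0,.5): print('lock',tri((t,368.1+k,182.3+k),(s,276.85+k,200.55+k)))
for z in (140,142,144,146): print(z,atz(t,368.1,182.3,z).round(1),atz(s,276.85,200.55,z).round(1))
# key tip as seen in s3
for z in (146,148,150): print('tip',z,atz(s,276.8,199.2,z).round(1))
E
```

```text
lock (array([617.45708211, -60.26160764, 145.17336359]), [np.float64(1.169543773863903), np.float64(1.169543773864394)])
lock (array([616.84360572, -61.59394364, 142.77779021]), [np.float64(1.1975815566229011), np.float64(1.1975815566218593)])
140 [620.  -60.4 140. ] [618.9 -66.3 140. ]
142 [619.5 -60.3 142. ] [617.9 -63.9 142. ]
144 [618.9 -60.1 144. ] [616.8 -61.6 144. ]
146 [618.4 -60.  146. ] [615.8 -59.2 146. ]
tip 146 [617.8 -64.2 146. ]
tip 148 [616.8 -61.8 148. ]
tip 150 [615.8 -59.5 150. ]
```

Call:
send_rows([
  {"translation": [0,0,-0.005],"twist": [0,0,0]},
  {"translation": [0,0,-0.01],"twist": [0,0,0]},
  {"translation": [0,0,-0.015],"twist": [0,0,0]},
  {"translation": [0,0,-0.02],"twist": [0,0,0]},
  {"translation": [0,0,-0.025],"twist": [0,0,0]},
  {"translation": [0,0,-0.03],"twist": [0,0,0]},
  {"translation": [0,0,-0.035],"twist": [0,0,0]},
  {"translation": [0,0,-0.04],"twist": [0,0,0]},
  {"translation": [0,0,-0.045],"twist": [0,0,0]},
  {"translation": [0,0,-0.045],"twist": [0,0,0]},
])

```text
t: 13.35
ee_pos: [616.8, -61.7, 364.1]
orientation: [0.118, -3.139, -0.0]
ft_force: [-0.1, 0.3, 0.8]
width: 9.1
```

Call:
send_rows([
  {"translation": [0,0,-0.003],"twist": [0,0,0]},
  {"translation": [0,0,-0.006],"twist": [0,0,0]},
  {"translation": [0,0,-0.009],"twist": [0,0,0]},
  {"translation": [0,0,-0.012],"twist": [0,0,0]},
  {"translation": [0,0,-0.015],"twist": [0,0,0]},
  {"translation": [0,0,-0.018],"twist": [0,0,0]},
  {"translation": [0,0,-0.02],"twist": [0,0,0]},
  {"translation": [0,0,-0.02],"twist": [0,0,0]},
  {"translation": [0,0,-0.02],"twist": [0,0,0]},
  {"translation": [0,0,-0.02],"twist": [0,0,0]},
])

```text
t: 14.35
ee_pos: [616.8, -61.6, 362.1]
orientation: [0.118, -3.139, -0.0]
ft_force: [-0.5, 1.0, -0.7]
width: 8.8
```

Call:
send_rows([
  {"translation": [0,0,-0.003],"twist": [0,0,0]},
  {"translation": [0,0,-0.006],"twist": [0,0,0]},
  {"translation": [0,0,-0.009],"twist": [0,0,0]},
  {"translation": [0,0,-0.012],"twist": [0,0,0]},
  {"translation": [0,0,-0.015],"twist": [0,0,0]},
  {"translation": [0,0,-0.018],"twist": [0,0,0]},
  {"translation": [0,0,-0.02],"twist": [0,0,0]},
  {"translation": [0,0,-0.02],"twist": [0,0,0]},
  {"translation": [0,0,-0.02],"twist": [0,0,0]},
  {"translation": [0,0,-0.02],"twist": [0,0,0]},
])

```text
t: 15.35
ee_pos: [616.9, -61.7, 360.3]
orientation: [-0.118, 3.139, 0.0]
ft_force: [-0.4, 2.7, 1.8]
width: 9.1
```

```bash
python3 - <<'E'
from h import *
snap('side','s4');s=load('s4');s0=load('s0')
o=ctrl.get_obs();p=o['ee_pos'];print(p,o['ft_force'])
f=lambda i:cv2.resize(i['img'][175:215,258:298,::-1],None,fx=10,fy=10,interpolation=cv2.INTER_CUBIC)
cv2.imwrite('pics/m6.png',np.hstack([f(s0),f(s)]))
E
```

```text
[616.8778986  -61.65853491 360.26128502] [0.07425575 2.66744187 2.99632959]
```

View pics/m6.png

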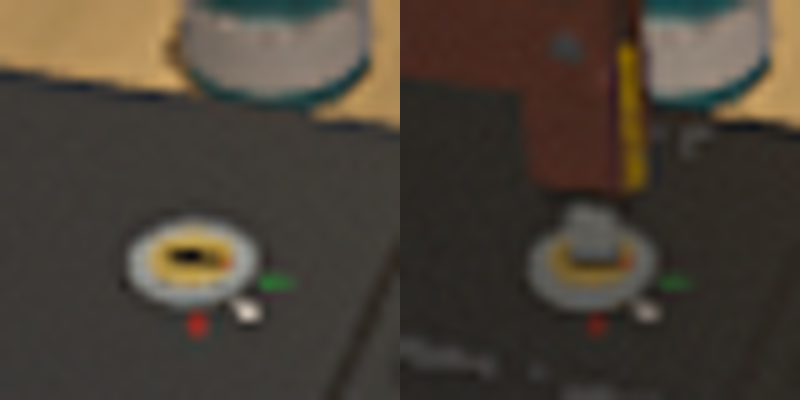

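The blade's visible bottom sits at the slot (crop 593,260), though in free air it would be about 14 crop pixels lower. It is already entering. Forces are small, with the wall pushing +y.

Call:
send_rows([
  {"translation": [0,0.004,0],"twist": [0,0,0]},
  {"translation": [0,0.006,-0.006],"twist": [0,0,0]},
  {"translation": [0,0.006,-0.012],"twist": [0,0,0]},
  {"translation": [0,0.006,-0.018],"twist": [0,0,0]},
  {"translation": [0,0.006,-0.024],"twist": [0,0,0]},
  {"translation": [0,0.006,-0.03],"twist": [0,0,0]},
  {"translation": [0,0.006,-0.036],"twist": [0,0,0]},
  {"translation": [0,0.006,-0.042],"twist": [0,0,0]},
  {"translation": [0,0.006,-0.05],"twist": [0,0,0]},
  {"translation": [0,0.006,-0.05],"twist": [0,0,0]},
])

```text
t: 16.4
ee_pos: [616.8, -61.1, 355.0]
orientation: [0.118, -3.139, 0.0]
ft_force: [0.2, -0.0, -0.5]
width: 9.0
```

```bash
cat > o.py <<'E'
from h import *
o=ctrl.get_obs()
for k in('ee_pos','ft_force','moment','width'):print(k,o[k].round(2) if k!='width' else o[k])
print('dir',o['qpos'][0]-o['qpos'][5])
E
python3 o.py
```

```text
ee_pos [616.85 -61.11 355.01]
ft_force [ 0.24 -0.03 -0.48]
moment [ 0.29 -0.02 -0.02]
width 8.981991246923199
dir 1.6460219023370313
```

Call:
send_rows([
  {"translation": [0,0,-0.012],"twist": [0,0,0]},
  {"translation": [0,0,-0.024],"twist": [0,0,0]},
  {"translation": [0,0,-0.036],"twist": [0,0,0]},
  {"translation": [0,0,-0.048],"twist": [0,0,0]},
  {"translation": [0,0,-0.06],"twist": [0,0,0]},
  {"translation": [0,0,-0.072],"twist": [0,0,0]},
  {"translation": [0,0,-0.084],"twist": [0,0,0]},
  {"translation": [0,0,-0.096],"twist": [0,0,0]},
  {"translation": [0,0,-0.11],"twist": [0,0,0]},
  {"translation": [0,0,-0.11],"twist": [0,0,0]},
])

```text
t: 17.4
ee_pos: [616.8, -61.1, 343.9]
orientation: [0.118, -3.139, 0.0]
ft_force: [0.6, 1.1, -1.3]
width: 8.7
```

Call:
send_rows([
  {"translation": [0,0,-0.004],"twist": [0,0,0]},
  {"translation": [0,0,-0.008],"twist": [0,0,0]},
  {"translation": [0,0,-0.012],"twist": [0,0,0]},
  {"translation": [0,0,-0.016],"twist": [0,0,0]},
  {"translation": [0,0,-0.02],"twist": [0,0,0]},
  {"translation": [0,0,-0.024],"twist": [0,0,0]},
  {"translation": [0,0,-0.027],"twist": [0,0,0]},
  {"translation": [0,0,-0.03],"twist": [0,0,0]},
  {"translation": [0,0,-0.03],"twist": [0,0,0]},
  {"translation": [0,0,-0.03],"twist": [0,0,0]},
])

```text
t: 18.4
ee_pos: [616.9, -61.1, 341.2]
orientation: [-0.118, 3.139, -0.0]
ft_force: [0.3, 1.7, 0.7]
width: 8.5
```

```bash
python3 o.py
```

```text
ee_pos [616.87 -61.11 341.19]
ft_force [0.32 1.71 0.66]
moment [0.35 0.01 0.01]
width 8.497549335402367
dir 1.6459639607912058
```

Call:
send_rows([
  {"translation": [0,0.002,-0.004],"twist": [0,0,0]},
  {"translation": [0,0.003,-0.008],"twist": [0,0,0]},
  {"translation": [0,0.003,-0.012],"twist": [0,0,0]},
  {"translation": [0,0.003,-0.015],"twist": [0,0,0]},
  {"translation": [0,0.003,-0.018],"twist": [0,0,0]},
  {"translation": [0,0.003,-0.021],"twist": [0,0,0]},
  {"translation": [0,0.003,-0.024],"twist": [0,0,0]},
  {"translation": [0,0.003,-0.025],"twist": [0,0,0]},
  {"translation": [0,0.003,-0.025],"twist": [0,0,0]},
  {"translation": [0,0.003,-0.025],"twist": [0,0,0]},
])

```text
t: 19.4
ee_pos: [616.9, -60.8, 340.4]
orientation: [-0.118, 3.139, -0.0]
ft_force: [-5.4, 1.4, 14.0]
width: 8.8
```

```bash
python3 o.py
```

```text
ee_pos [616.86 -60.83 340.42]
ft_force [-5.35  1.4  13.98]
moment [ 0.27  1.03 -0.  ]
width 8.810901347147123
dir 1.6459938427913499
```

```bash
python3 - <<'E'
from h import *
snap('side','s5');s=load('s5');s4=load('s4')
f=lambda i:cv2.resize(i['img'][175:215,258:298,::-1],None,fx=10,fy=10,interpolation=cv2.INTER_CUBIC)
g=lambda a:np.clip(a.astype(float)*1.7,0,255).astype(np.uint8)
cv2.imwrite('pics/m7.png',g(np.hstack([f(s4),f(s)])))
E
```

```text
(no output)
```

View pics/m7.png

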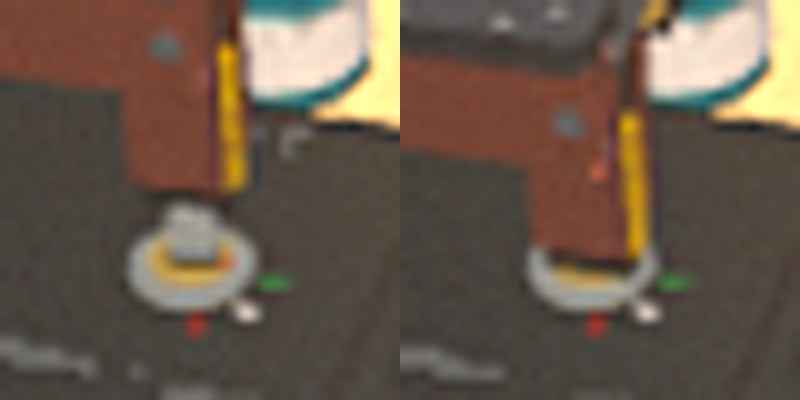

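The collar covers the keyhole and rests on the face (contact at 14 N), so the key is home. Next I turn it clockwise.

Call:
send_rows([
  {"translation": [-0.003,0,0.01],"twist": [0,0,0]},
  {"translation": [-0.004,0,0.012],"twist": [0,0,-0.1]},
  {"translation": [-0.004,0,0.012],"twist": [0,0,-0.2]},
  {"translation": [-0.004,0,0.012],"twist": [0,0,-0.3]},
  {"translation": [-0.004,0,0.012],"twist": [0,0,-0.4]},
  {"translation": [-0.004,0,0.012],"twist": [0,0,-0.5]},
  {"translation": [-0.004,0,0.012],"twist": [0,0,-0.6]},
  {"translation": [-0.004,0,0.012],"twist": [0,0,-0.7]},
  {"translation": [-0.004,0,0.012],"twist": [0,0,-0.8]},
  {"translation": [-0.004,0,0.012],"twist": [0,0,-0.8]},
])

```text
t: 20.45
ee_pos: [616.8, -60.3, 340.5]
orientation: [0.509, 3.099, 0.002]
ft_force: [-0.3, 3.5, 5.3]
width: 9.2
```

```bash
python3 o.py
```

```text
ee_pos [616.81 -60.33 340.48]
ft_force [-0.26  3.45  5.34]
moment [ 0.87  0.   -0.03]
width 9.168571567503204
dir 1.2458990182299714
```

Call:
send_rows([
  {"translation": [0,0.004,0],"twist": [0,0,-0.1]},
  {"translation": [0,0.004,0],"twist": [0,0,-0.2]},
  {"translation": [0,0.004,0],"twist": [0,0,-0.3]},
  {"translation": [0,0.004,0],"twist": [0,0,-0.4]},
  {"translation": [0,0.004,0],"twist": [0,0,-0.5]},
  {"translation": [0,0.004,0],"twist": [0,0,-0.6]},
  {"translation": [0,0.004,0],"twist": [0,0,-0.7]},
  {"translation": [0,0.004,0],"twist": [0,0,-0.8]},
  {"translation": [0,0.004,0],"twist": [0,0,-0.9]},
  {"translation": [0,0.004,0],"twist": [0,0,-0.9]},
])

```text
t: 21.45
ee_pos: [617.0, -59.9, 340.5]
orientation: [1.186, 2.907, 0.003]
ft_force: [2.5, 4.5, 4.3]
width: 8.9
```

Call:
send_rows([
  {"translation": [0,0,0],"twist": [0,0,-0.1]},
  {"translation": [0,0,0],"twist": [0,0,-0.2]},
  {"translation": [0,0,0],"twist": [0,0,-0.3]},
  {"translation": [0,0,0],"twist": [0,0,-0.4]},
  {"translation": [0,0,0],"twist": [0,0,-0.5]},
  {"translation": [0,0,0],"twist": [0,0,-0.6]},
  {"translation": [0,0,0],"twist": [0,0,-0.7]},
  {"translation": [0,0,0],"twist": [0,0,-0.8]},
  {"translation": [0,0,0],"twist": [0,0,-0.9]},
  {"translation": [0,0,0],"twist": [0,0,-0.94]},
])

```text
t: 22.45
ee_pos: [617.2, -59.7, 340.5]
orientation: [1.831, 2.551, 0.004]
ft_force: [2.8, 6.2, 3.6]
width: 9.0
```

```bash
python3 o.py
```

```text
ee_pos [617.22 -59.72 340.51]
ft_force [2.84 6.18 3.65]
moment [ 1.24 -0.45  0.06]
width 8.951384698858647
dir 0.32684585207471323
```

Call:
send_rows([
  {"translation": [0.002,0.004,0],"twist": [0,0,-0.02]},
  {"translation": [0.002,0.004,0],"twist": [0,0,-0.04]},
  {"translation": [0.002,0.004,0],"twist": [0,0,-0.06]},
  {"translation": [0.002,0.004,0],"twist": [0,0,-0.08]},
  {"translation": [0.002,0.004,0],"twist": [0,0,-0.1]},
  {"translation": [0.002,0.004,0],"twist": [0,0,-0.12]},
  {"translation": [0.002,0.004,0],"twist": [0,0,-0.14]},
  {"translation": [0.002,0.004,0],"twist": [0,0,-0.14]},
  {"translation": [0.002,0.004,0],"twist": [0,0,-0.14]},
  {"translation": [0.002,0.004,0],"twist": [0,0,-0.14]},
])

```text
t: 23.45
ee_pos: [617.3, -59.5, 340.5]
orientation: [1.917, 2.487, 0.004]
ft_force: [2.5, 4.2, 5.0]
width: 9.0
```

```bash
python3 o.py
```

```text
ee_pos [617.34 -59.52 340.49]
ft_force [2.48 4.25 5.04]
moment [ 1.   -0.43  0.1 ]
width 8.960452356841683
dir 0.25808911109068655
```

Moment about z has risen to 0.10 N m, so the lock is at its stop. I release, lift and go to the green key.

Call:
send_rows([
  {"translation": [0,0,0],"twist": [0,0,0]},
  {"translation": [0,0,0],"twist": [0,0,0]},
  {"translation": [0,0,0],"twist": [0,0,0]},
  {"translation": [0,0,0],"twist": [0,0,0]},
  {"translation": [0,0,0.06],"twist": [0,0,0]},
  {"translation": [0,0,0.15],"twist": [0,0,0]},
  {"translation": [0,0,0.25],"twist": [0,0,0]},
  {"translation": [0,0,0.35],"twist": [0,0,0]},
  {"translation": [0,0,0.45],"twist": [0,0,0]},
  {"translation": [0,0,0.55],"twist": [0,0,0]},
], grip=0.2)

```text
t: 24.45
ee_pos: [616.7, -60.0, 396.1]
orientation: [1.919, 2.486, 0.001]
ft_force: [0.1, 0.8, 0.1]
width: 35.4
```

Call:
send_rows([
  {"translation": [-0.09,-0.016,0],"twist": [0,0,0]},
  {"translation": [-0.18,-0.032,0],"twist": [0,0,0]},
  {"translation": [-0.27,-0.048,0],"twist": [0,0,0]},
  {"translation": [-0.36,-0.064,0],"twist": [0,0,0]},
  {"translation": [-0.45,-0.08,0],"twist": [0,0,0]},
  {"translation": [-0.54,-0.096,0],"twist": [0,0,0]},
  {"translation": [-0.63,-0.112,0],"twist": [0,0,0]},
  {"translation": [-0.72,-0.128,0],"twist": [0,0,0]},
  {"translation": [-0.81,-0.144,0],"twist": [0,0,0]},
  {"translation": [-0.9,-0.16,0],"twist": [0,0,0]},
], grip=1)

```text
t: 25.45
ee_pos: [525.9, -76.1, 394.9]
orientation: [1.92, 2.487, 0.0]
ft_force: [0.2, -0.0, -0.4]
width: 0.5
```

Call:
send_rows([
  {"translation": [-0.08,-0.013,-0.04],"twist": [0,0,0]},
  {"translation": [-0.16,-0.026,-0.08],"twist": [0,0,0]},
  {"translation": [-0.24,-0.039,-0.14],"twist": [0,0,0]},
  {"translation": [-0.32,-0.052,-0.22],"twist": [0,0,0]},
  {"translation": [-0.4,-0.065,-0.3],"twist": [0,0,0]},
  {"translation": [-0.48,-0.08,-0.4],"twist": [0,0,0]},
  {"translation": [-0.56,-0.093,-0.5],"twist": [0,0,0]},
  {"translation": [-0.64,-0.106,-0.6],"twist": [0,0,0]},
  {"translation": [-0.72,-0.12,-0.7],"twist": [0,0,0]},
  {"translation": [-0.72,-0.12,-0.75],"twist": [0,0,0]},
])

```text
t: 26.45
ee_pos: [453.3, -88.0, 318.6]
orientation: [-1.919, -2.485, 0.002]
ft_force: [-0.2, 0.2, 0.5]
width: 0.5
```

```bash
python3 - <<'E'
from h import *
snap('side','s6');s=load('s6');snap('top','t6')
o=ctrl.get_obs();p=o['ee_pos'];print(p,o['ft_force'],o['width'],proj(s,p-[0,0,182]))
cv2.imwrite('pics/m8.png',cv2.resize(s['img'][160:260,250:390,::-1],None,fx=5.7,fy=5.7,interpolation=cv2.INTER_CUBIC))
E
```

```text
[454.46156942 -88.04903449 319.11603192] [-0.5744032  -0.30159282 -0.54523753] 0.6647235851578329 [343.59783026 208.92381865]
```

View pics/m8.png

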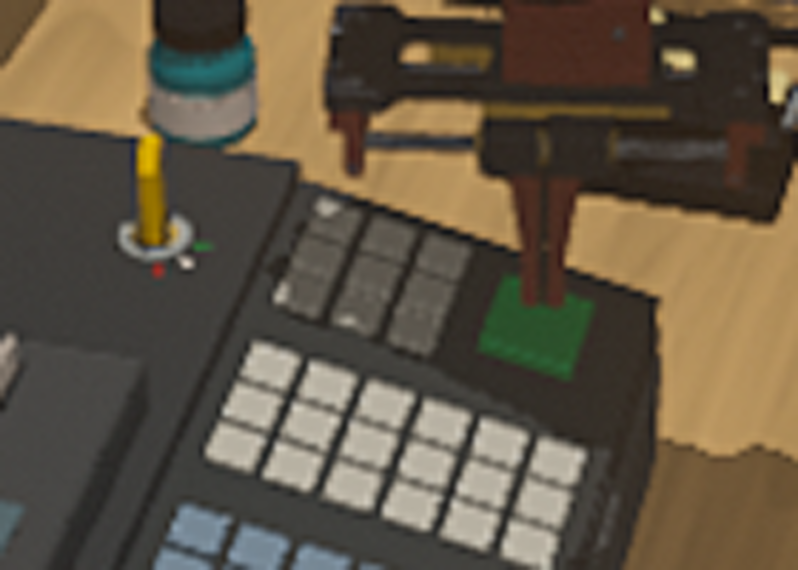

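The key stands turned in the lock, with its edge towards the red mark. The closed tips are above the green key. Now I press.

Call:
send_rows([
  {"translation": [0,0,-0.03],"twist": [0,0,0]},
  {"translation": [0,0,-0.06],"twist": [0,0,0]},
  {"translation": [0,0,-0.09],"twist": [0,0,0]},
  {"translation": [0,0,-0.12],"twist": [0,0,0]},
  {"translation": [0,0,-0.15],"twist": [0,0,0]},
  {"translation": [0,0,-0.18],"twist": [0,0,0]},
  {"translation": [0,0,-0.21],"twist": [0,0,0]},
  {"translation": [0,0,-0.23],"twist": [0,0,0]},
  {"translation": [0,0,-0.24],"twist": [0,0,0]},
  {"translation": [0,0,-0.24],"twist": [0,0,0]},
])

```text
t: 27.55
ee_pos: [455.3, -88.0, 297.4]
orientation: [1.919, 2.485, 0.002]
ft_force: [-3.8, 2.2, 19.7]
width: 0.5
```

```bash
python3 o.py
```

```text
ee_pos [455.31 -88.04 297.4 ]
ft_force [-3.8   2.24 19.7 ]
moment [ 0.32  0.58 -0.01]
width 0.5456190693119533
dir 0.25612104459801377
```

Call:
send_rows([
  {"translation": [0,0,0.1],"twist": [0,0,0]},
  {"translation": [0,0,0.25],"twist": [0,0,0]},
  {"translation": [0.02,0,0.4],"twist": [0,0,0]},
  {"translation": [0.08,0.01,0.55],"twist": [0,0,0]},
  {"translation": [0.18,0.03,0.7],"twist": [0,0,0]},
  {"translation": [0.28,0.05,0.85],"twist": [0,0,0]},
  {"translation": [0.38,0.07,0.95],"twist": [0,0,0]},
  {"translation": [0.49,0.09,0.99],"twist": [0,0,0]},
  {"translation": [0.6,0.1,0.99],"twist": [0,0,0]},
  {"translation": [0.72,0.12,0.99],"twist": [0,0,0]},
], grip=0.2)

```text
t: 28.55
ee_pos: [527.3, -75.9, 394.2]
orientation: [-1.919, -2.486, 0.001]
ft_force: [-0.2, 0.1, 0.1]
width: 35.0
```

Call:
send_rows([
  {"translation": [0.1,0.02,0],"twist": [0,0,0]},
  {"translation": [0.2,0.036,0],"twist": [0,0,0]},
  {"translation": [0.3,0.054,0],"twist": [0,0,0]},
  {"translation": [0.4,0.072,0],"twist": [0,0,0]},
  {"translation": [0.5,0.09,0],"twist": [0,0,0]},
  {"translation": [0.6,0.108,0],"twist": [0,0,0]},
  {"translation": [0.7,0.126,0],"twist": [0,0,0]},
  {"translation": [0.8,0.144,0],"twist": [0,0,0]},
  {"translation": [0.88,0.16,0],"twist": [0,0,0]},
  {"translation": [0.905,0.164,0],"twist": [0,0,0]},
])

```text
t: 29.55
ee_pos: [618.0, -59.4, 394.8]
orientation: [1.919, 2.487, 0.0]
ft_force: [0.7, -0.4, -0.4]
width: 35.1
```

Call:
send_rows([
  {"translation": [0,0,0],"twist": [0,0,0]},
  {"translation": [0,0,-0.08],"twist": [0,0,0]},
  {"translation": [0,0,-0.16],"twist": [0,0,0]},
  {"translation": [0,0,-0.24],"twist": [0,0,0]},
  {"translation": [0,0,-0.32],"twist": [0,0,0]},
  {"translation": [0,0,-0.4],"twist": [0,0,0]},
  {"translation": [0,0,-0.46],"twist": [0,0,0]},
  {"translation": [0,0,-0.51],"twist": [0,0,0]},
  {"translation": [0,0,-0.545],"twist": [0,0,0]},
  {"translation": [0,0,-0.545],"twist": [0,0,0]},
])

```text
t: 30.55
ee_pos: [617.1, -59.6, 339.9]
orientation: [-1.919, -2.486, 0.001]
ft_force: [0.1, 0.2, -0.1]
width: 34.8
```

Call:
send_rows([
  {"translation": [0,0,0],"twist": [0,0,0]},
  {"translation": [0,0,0],"twist": [0,0,0]},
  {"translation": [0,0,0],"twist": [0,0,0]},
  {"translation": [0,0,0],"twist": [0,0,0]},
  {"translation": [0,0,0],"twist": [0,0,0]},
  {"translation": [0,0,0],"twist": [0,0,0]},
  {"translation": [0,0,0],"twist": [0,0,0]},
  {"translation": [0,0,0],"twist": [0,0,0]},
  {"translation": [0,0,0],"twist": [0,0,0]},
  {"translation": [0,0,0],"twist": [0,0,0]},
], grip=1)

```text
t: 31.55
ee_pos: [617.6, -59.6, 340.7]
orientation: [1.919, 2.486, 0.002]
ft_force: [4.7, 1.5, -0.8]
width: 8.7
```

```bash
python3 o.py
```

```text
ee_pos [617.58 -59.57 340.72]
ft_force [ 4.7   1.52 -0.76]
moment [ 0.18 -0.98  0.06]
width 8.678448328064443
dir 0.256108019355992
```

Call:
send_rows([
  {"translation": [0.003,0.001,0],"twist": [0,0,0.1]},
  {"translation": [0.003,0.001,0],"twist": [0,0,0.2]},
  {"translation": [0.003,0.001,0],"twist": [0,0,0.3]},
  {"translation": [0.003,0.001,0],"twist": [0,0,0.4]},
  {"translation": [0.003,0.001,0],"twist": [0,0,0.5]},
  {"translation": [0.003,0.001,0],"twist": [0,0,0.6]},
  {"translation": [0.003,0.001,0],"twist": [0,0,0.7]},
  {"translation": [0.003,0.001,0],"twist": [0,0,0.8]},
  {"translation": [0.003,0.001,0],"twist": [0,0,0.9]},
  {"translation": [0.003,0.001,0],"twist": [0,0,1.0]},
])

```text
t: 32.55
ee_pos: [617.5, -59.4, 340.7]
orientation: [1.242, 2.885, 0.0]
ft_force: [2.1, 0.9, 1.2]
width: 8.8
```

Call:
send_rows([
  {"translation": [0,0,0],"twist": [0,0,0.1]},
  {"translation": [0,0,0],"twist": [0,0,0.2]},
  {"translation": [0,0,0],"twist": [0,0,0.3]},
  {"translation": [0,0,0],"twist": [0,0,0.4]},
  {"translation": [0,0,0],"twist": [0,0,0.5]},
  {"translation": [0,0,0],"twist": [0,0,0.6]},
  {"translation": [0,0,0],"twist": [0,0,0.7]},
  {"translation": [0,0,0],"twist": [0,0,0.8]},
  {"translation": [0,0,0],"twist": [0,0,0.9]},
  {"translation": [0,0,0],"twist": [0,0,1.0]},
])

```text
t: 33.55
ee_pos: [617.2, -59.8, 340.7]
orientation: [-0.49, -3.103, 0.001]
ft_force: [1.7, -0.1, 2.9]
width: 9.0
```

Call:
send_rows([
  {"translation": [0,0,0],"twist": [0,0,0.12]},
  {"translation": [0,0,0],"twist": [0,0,0.24]},
  {"translation": [0,0,0],"twist": [0,0,0.36]},
  {"translation": [0,0,0],"twist": [0,0,0.48]},
  {"translation": [0,0,0],"twist": [0,0,0.6]},
  {"translation": [0,0,0],"twist": [0,0,0.72]},
  {"translation": [0,0,0],"twist": [0,0,0.84]},
  {"translation": [0,0,0],"twist": [0,0,0.94]},
  {"translation": [0,0,0],"twist": [0,0,0.98]},
  {"translation": [0,0,0],"twist": [0,0,0.98]},
])

```text
t: 34.55
ee_pos: [617.2, -60.1, 340.7]
orientation: [0.274, -3.129, 0.002]
ft_force: [-0.2, -4.0, 5.8]
width: 9.1
```

```bash
python3 o.py
```

```text
ee_pos [617.22 -60.09 340.65]
ft_force [-0.19 -3.98  5.83]
moment [-0.91 -0.01 -0.04]
width 9.14619289298193
dir 1.7447544228520366
```

Call:
send_rows([
  {"translation": [0,-0.004,0],"twist": [0,0,0.04]},
  {"translation": [0,-0.004,0],"twist": [0,0,0.1]},
  {"translation": [0,-0.004,0],"twist": [0,0,0.1]},
  {"translation": [0,-0.004,0],"twist": [0,0,0.1]},
  {"translation": [0,-0.004,0],"twist": [0,0,0.0]},
  {"translation": [0,-0.004,0],"twist": [0,0,-0.1]},
  {"translation": [0,-0.004,0],"twist": [0,0,-0.18]},
  {"translation": [0,-0.004,0],"twist": [0,0,-0.18]},
  {"translation": [0,-0.004,0],"twist": [0,0,-0.18]},
  {"translation": [0,-0.004,0],"twist": [0,0,-0.18]},
])

```text
t: 35.55
ee_pos: [617.2, -60.0, 340.7]
orientation: [0.133, -3.138, 0.0]
ft_force: [-1.0, -2.4, 5.1]
width: 8.7
```

```bash
python3 o.py
```

```text
ee_pos [617.23 -59.95 340.65]
ft_force [-1.   -2.4   5.07]
moment [-0.44  0.06 -0.1 ]
width 8.686714366465246
dir 1.6553052855563493
```

Call:
send_rows([
  {"translation": [0,-0.003,0.03],"twist": [0,0,0]},
  {"translation": [0,-0.003,0.07],"twist": [0,0,0]},
  {"translation": [0,-0.003,0.11],"twist": [0,0,0]},
  {"translation": [0,-0.003,0.15],"twist": [0,0,0]},
  {"translation": [0,-0.003,0.19],"twist": [0,0,0]},
  {"translation": [0,-0.003,0.23],"twist": [0,0,0]},
  {"translation": [0,-0.003,0.28],"twist": [0,0,0]},
  {"translation": [0,-0.003,0.34],"twist": [0,0,0]},
  {"translation": [0,-0.003,0.41],"twist": [0,0,0]},
  {"translation": [0,-0.003,0.48],"twist": [0,0,0]},
])

```text
t: 36.55
ee_pos: [617.5, -60.2, 389.1]
orientation: [-0.134, 3.139, 0.0]
ft_force: [-0.3, 0.1, 0.0]
width: 8.6
```

```bash
python3 - <<'E'
exec(open('o.py').read())
snap('side','s7');s=load('s7');p=o['ee_pos'];print(proj(s,p-[0,0,218]))
cv2.imwrite('pics/m9.png',cv2.resize(s['img'][150:230,250:380,::-1],None,fx=6,fy=6,interpolation=cv2.INTER_CUBIC))
E
```

```text
ee_pos [617.46 -60.19 389.07]
ft_force [-0.3   0.15  0.04]
moment [ 0.01 -0.09  0.03]
width 8.628372467614563
dir 1.6560144099111576
[275.75104553 191.99307376]
```

View pics/m9.png

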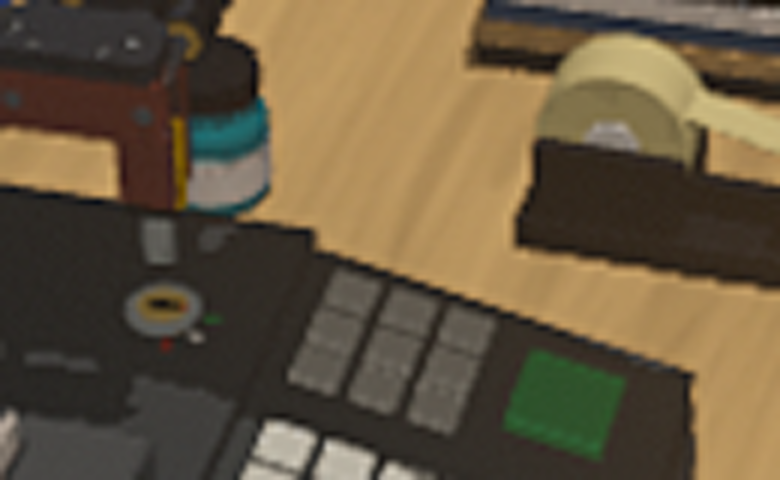

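Key withdrawn. The keyhole slot and red dot look as at the start (home), and the green key is up. Returning to the block.

Call:
send_rows([
  {"translation": [-0.024,0.1,0.04],"twist": [0,0,-0.084]},
  {"translation": [-0.048,0.2,0.08],"twist": [0,0,-0.168]},
  {"translation": [-0.071,0.3,0.12],"twist": [0,0,-0.253]},
  {"translation": [-0.095,0.4,0.16],"twist": [0,0,-0.337]},
  {"translation": [-0.119,0.5,0.16],"twist": [0,0,-0.421]},
  {"translation": [-0.143,0.6,0.16],"twist": [0,0,-0.505]},
  {"translation": [-0.167,0.7,0.16],"twist": [0,0,-0.589]},
  {"translation": [-0.19,0.8,0.16],"twist": [0,0,-0.674]},
  {"translation": [-0.214,0.9,0.16],"twist": [0,0,-0.758]},
  {"translation": [-0.238,1.0,0.16],"twist": [0,0,-0.842]},
])

```text
t: 37.6
ee_pos: [593.5, 40.2, 404.6]
orientation: [0.528, 3.097, 0.0]
ft_force: [-0.6, 0.5, -0.1]
width: 8.7
```

Call:
send_rows([
  {"translation": [-0.024,0.1,0],"twist": [0,0,-0.084]},
  {"translation": [-0.048,0.2,0],"twist": [0,0,-0.168]},
  {"translation": [-0.071,0.3,0],"twist": [0,0,-0.253]},
  {"translation": [-0.095,0.4,0],"twist": [0,0,-0.337]},
  {"translation": [-0.119,0.5,0],"twist": [0,0,-0.421]},
  {"translation": [-0.143,0.6,0],"twist": [0,0,-0.505]},
  {"translation": [-0.167,0.7,0],"twist": [0,0,-0.589]},
  {"translation": [-0.19,0.8,0],"twist": [0,0,-0.674]},
  {"translation": [-0.214,0.9,0],"twist": [0,0,-0.758]},
  {"translation": [-0.238,1.0,0],"twist": [0,0,-0.842]},
])

```text
t: 38.6
ee_pos: [569.7, 140.2, 404.6]
orientation: [1.163, 2.918, 0.0]
ft_force: [0.0, 0.4, -0.4]
width: 8.7
```

Call:
send_rows([
  {"translation": [-0.024,0.1,0],"twist": [0,0,-0.084]},
  {"translation": [-0.048,0.2,0],"twist": [0,0,-0.168]},
  {"translation": [-0.071,0.3,0],"twist": [0,0,-0.253]},
  {"translation": [-0.095,0.4,0],"twist": [0,0,-0.337]},
  {"translation": [-0.119,0.5,0],"twist": [0,0,-0.421]},
  {"translation": [-0.143,0.6,0],"twist": [0,0,-0.505]},
  {"translation": [-0.167,0.7,0],"twist": [0,0,-0.589]},
  {"translation": [-0.19,0.8,0],"twist": [0,0,-0.674]},
  {"translation": [-0.214,0.9,0],"twist": [0,0,-0.758]},
  {"translation": [-0.238,1.0,0],"twist": [0,0,-0.842]},
])

```text
t: 39.6
ee_pos: [545.9, 240.2, 404.6]
orientation: [1.747, 2.611, 0.0]
ft_force: [-0.2, 0.3, 0.2]
width: 9.4
```

Call:
send_rows([
  {"translation": [-0.024,0.1,0],"twist": [0,0,-0.084]},
  {"translation": [-0.048,0.2,0],"twist": [0,0,-0.168]},
  {"translation": [-0.071,0.3,0],"twist": [0,0,-0.253]},
  {"translation": [-0.095,0.4,0],"twist": [0,0,-0.337]},
  {"translation": [-0.119,0.5,0],"twist": [0,0,-0.421]},
  {"translation": [-0.143,0.6,0],"twist": [0,0,-0.505]},
  {"translation": [-0.167,0.7,0],"twist": [0,0,-0.589]},
  {"translation": [-0.19,0.8,0],"twist": [0,0,-0.674]},
  {"translation": [-0.214,0.9,0],"twist": [0,0,-0.758]},
  {"translation": [-0.238,1.0,0],"twist": [0,0,-0.842]},
])

```text
t: 40.6
ee_pos: [522.1, 340.2, 404.6]
orientation: [2.254, 2.188, 0.0]
ft_force: [0.2, 0.0, -0.4]
width: 8.7
```

Call:
send_rows([
  {"translation": [0,0.1,0],"twist": [0,0,0]},
  {"translation": [0,0.2,0],"twist": [0,0,0]},
  {"translation": [0,0.3,-0.03],"twist": [0,0,0]},
  {"translation": [0,0.4,-0.1],"twist": [0,0,0]},
  {"translation": [0,0.46,-0.25],"twist": [0,0,0]},
  {"translation": [0,0.485,-0.4],"twist": [0,0,0]},
  {"translation": [0,0.485,-0.55],"twist": [0,0,0]},
  {"translation": [0,0.485,-0.7],"twist": [0,0,0]},
  {"translation": [0,0.485,-0.85],"twist": [0,0,0]},
  {"translation": [0,0.485,-0.9],"twist": [0,0,0]},
])

```text
t: 41.6
ee_pos: [521.8, 387.6, 311.9]
orientation: [-2.252, -2.189, 0.005]
ft_force: [-0.3, -0.4, 0.5]
width: 8.8
```

```bash
python3 o.py
```

```text
ee_pos [521.8  387.62 311.88]
ft_force [-0.3  -0.43  0.48]
moment [-0.08  0.04  0.04]
width 8.82186493507216
dir -0.028345114964247853
```

Call:
send_rows([
  {"translation": [0.002,-0.004,-0.06],"twist": [0,0,0]},
  {"translation": [0.002,-0.004,-0.12],"twist": [0,0,0]},
  {"translation": [0.002,-0.004,-0.2],"twist": [0,0,0]},
  {"translation": [0.002,-0.004,-0.28],"twist": [0,0,0]},
  {"translation": [0.002,-0.004,-0.36],"twist": [0,0,0]},
  {"translation": [0.002,-0.004,-0.44],"twist": [0,0,0]},
  {"translation": [0.002,-0.004,-0.5],"twist": [0,0,0]},
  {"translation": [0.002,-0.004,-0.54],"twist": [0,0,0]},
  {"translation": [0.002,-0.004,-0.56],"twist": [0,0,0]},
  {"translation": [0.002,-0.004,-0.56],"twist": [0,0,0]},
])

```text
t: 42.6
ee_pos: [522.4, 387.9, 258.1]
orientation: [-2.252, -2.19, 0.0]
ft_force: [0.5, 0.5, -0.1]
width: 8.8
```

Call:
send_rows([
  {"translation": [0,0,-0.01],"twist": [0,0,0]},
  {"translation": [0,0,-0.02],"twist": [0,0,0]},
  {"translation": [0,0,-0.028],"twist": [0,0,0]},
  {"translation": [0,0,-0.036],"twist": [0,0,0]},
  {"translation": [0,0,-0.044],"twist": [0,0,0]},
  {"translation": [0,0,-0.05],"twist": [0,0,0]},
  {"translation": [0,0,-0.056],"twist": [0,0,0]},
  {"translation": [0,0,-0.06],"twist": [0,0,0]},
  {"translation": [0,0,-0.06],"twist": [0,0,0]},
  {"translation": [0,0,-0.06],"twist": [0,0,0]},
])

```text
t: 43.6
ee_pos: [522.5, 387.9, 252.4]
orientation: [-2.252, -2.19, -0.0]
ft_force: [0.8, -0.8, -0.2]
width: 9.3
```

```bash
python3 o.py
```

```text
ee_pos [522.45 387.92 252.37]
ft_force [ 0.77 -0.77 -0.18]
moment [-0.04 -0.02  0.  ]
width 9.265843673209911
dir -0.02796050953453244
```

Call:
send_rows([
  {"translation": [0,0,-0.006],"twist": [0,0,0]},
  {"translation": [0,0,-0.012],"twist": [0,0,0]},
  {"translation": [0,0,-0.018],"twist": [0,0,0]},
  {"translation": [0,0,-0.024],"twist": [0,0,0]},
  {"translation": [0,0,-0.03],"twist": [0,0,0]},
  {"translation": [0,0,-0.036],"twist": [0,0,0]},
  {"translation": [0,0,-0.042],"twist": [0,0,0]},
  {"translation": [0,0,-0.048],"twist": [0,0,0]},
  {"translation": [0,0,-0.05],"twist": [0,0,0]},
  {"translation": [0,0,-0.05],"twist": [0,0,0]},
])

```text
t: 44.6
ee_pos: [522.5, 387.9, 247.3]
orientation: [-2.252, -2.19, 0.0]
ft_force: [1.0, -0.9, -0.1]
width: 8.9
```

```bash
python3 o.py
```

```text
ee_pos [522.45 387.87 247.35]
ft_force [ 1.02 -0.87 -0.12]
moment [-0.06  0.06 -0.  ]
width 8.935255983315528
dir -0.02803745995342921
```

Call:
send_rows([
  {"translation": [0,0,-0.02],"twist": [0,0,0]},
  {"translation": [0,0,-0.04],"twist": [0,0,0]},
  {"translation": [0,0,-0.06],"twist": [0,0,0]},
  {"translation": [0,0,-0.08],"twist": [0,0,0]},
  {"translation": [0,0,-0.1],"twist": [0,0,0]},
  {"translation": [0,0,-0.12],"twist": [0,0,0]},
  {"translation": [0,0,-0.14],"twist": [0,0,0]},
  {"translation": [0,0,-0.16],"twist": [0,0,0]},
  {"translation": [0,0,-0.175],"twist": [0,0,0]},
  {"translation": [0,0,-0.175],"twist": [0,0,0]},
])

```text
t: 45.6
ee_pos: [522.4, 387.9, 229.6]
orientation: [-2.252, -2.19, 0.0]
ft_force: [-0.2, -0.0, -0.5]
width: 9.0
```

Call:
send_rows([
  {"translation": [0,0,-0.003],"twist": [0,0,0]},
  {"translation": [0,0,-0.006],"twist": [0,0,0]},
  {"translation": [0,0,-0.009],"twist": [0,0,0]},
  {"translation": [0,0,-0.012],"twist": [0,0,0]},
  {"translation": [0,0,-0.015],"twist": [0,0,0]},
  {"translation": [0,0,-0.018],"twist": [0,0,0]},
  {"translation": [0,0,-0.02],"twist": [0,0,0]},
  {"translation": [0,0,-0.02],"twist": [0,0,0]},
  {"translation": [0,0,-0.02],"twist": [0,0,0]},
  {"translation": [0,0,-0.02],"twist": [0,0,0]},
])

```text
t: 46.6
ee_pos: [522.4, 387.9, 227.9]
orientation: [-2.252, -2.19, 0.0]
ft_force: [-0.9, 0.2, 0.0]
width: 9.0
```

```bash
python3 o.py
```

```text
ee_pos [522.43 387.9  227.87]
ft_force [-0.93  0.18  0.01]
moment [-0.06  0.06  0.03]
width 8.952743477282192
dir -0.02797786939588498
```

Down to within a fraction of a millimetre. Open, let it settle, and lift clear.

Call:
send_rows([
  {"translation": [0,0,-0.004],"twist": [0,0,0]},
  {"translation": [0,0,-0.004],"twist": [0,0,0]},
  {"translation": [0,0,-0.004],"twist": [0,0,0]},
  {"translation": [0,0,-0.004],"twist": [0,0,0]},
  {"translation": [0,0,-0.004],"twist": [0,0,0]},
  {"translation": [0,0,0.05],"twist": [0,0,0]},
  {"translation": [0,0,0.15],"twist": [0,0,0]},
  {"translation": [0,0,0.25],"twist": [0,0,0]},
  {"translation": [0,0,0.35],"twist": [0,0,0]},
  {"translation": [0,0,0.45],"twist": [0,0,0]},
], grip=0)

```text
t: 47.6
ee_pos: [522.5, 388.0, 274.3]
orientation: [2.252, 2.19, 0.001]
ft_force: [0.7, 0.2, 0.0]
width: 43.8
```

Call:
send_rows([
  {"translation": [0,0,0.1],"twist": [0,0,0]},
  {"translation": [0,0,0.2],"twist": [0,0,0]},
  {"translation": [0,0,0.3],"twist": [0,0,0]},
  {"translation": [0,0,0.4],"twist": [0,0,0]},
  {"translation": [0,0,0.5],"twist": [0,0,0]},
  {"translation": [0,0,0.6],"twist": [0,0,0]},
  {"translation": [0,0,0.7],"twist": [0,0,0]},
  {"translation": [0,0,0.75],"twist": [0,0,0]},
  {"translation": [0,0,0.8],"twist": [0,0,0]},
  {"translation": [0,0,0.8],"twist": [0,0,0]},
])

```text
t: 48.6
ee_pos: [522.6, 388.0, 353.5]
orientation: [2.252, 2.19, 0.001]
ft_force: [-0.3, 0.8, 0.8]
width: 43.9
```

```bash
python3 - <<'E'
exec(open('o.py').read())
snap('side','s8');f=lambda i:cv2.resize(i['img'][160:420,150:380,::-1],None,fx=1.7,fy=2.2*1)
a=load('s0');b=load('s8')
c=lambda i:np.vstack([cv2.resize(i['img'][325:405,215:295,::-1],(400,400),interpolation=2),cv2.resize(i['img'][180:230,265:365,::-1],(400,200),interpolation=2)])
cv2.imwrite('pics/m10.png',np.hstack([c(a),c(b)]))
E
```

```text
ee_pos [522.56 387.98 353.52]
ft_force [-0.27  0.81  0.77]
moment [-0.03  0.08 -0.03]
width 43.87358975488458
dir -0.028028094400903703
```

View pics/m10.png

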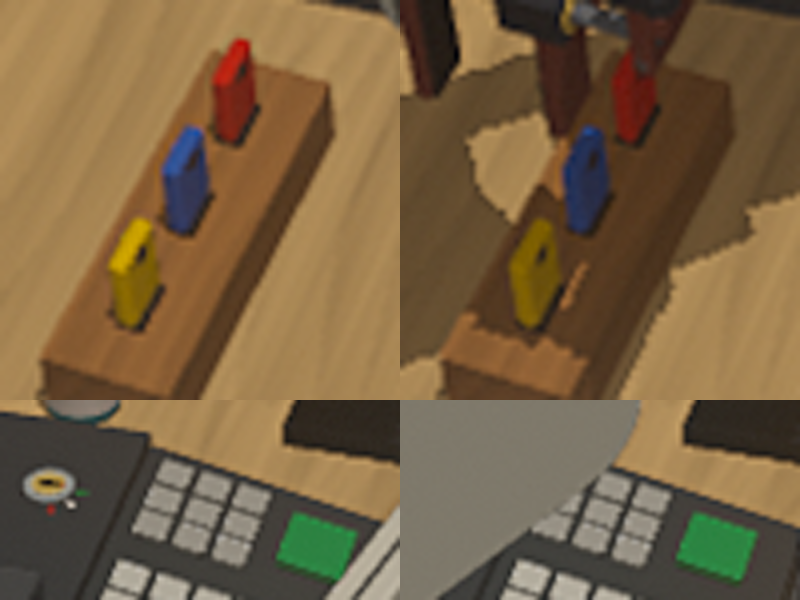

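The yellow key stands in its slot as at the start: head at crop (135,275) before and (535,275) now. The red and blue keys haven't moved, the green key is up and the gripper is clear. Handing in.

```bash
python3 -c "
from workcell import ctrl
print(ctrl.close_job())"
```

```text
the job is handed in; nothing more can be done
None
```

The job is done and handed in at about 49 s of the 72 s allowed; no verdict was reported.

- **What I did:** I took the yellow key and pushed it into the lock until the collar rested on the face (14 N contact). I turned it clockwise to the stop, where the moment rose to 0.10 N m. With the lock left there, I pressed the green key down (19.7 N, against 4.5 N needed). Then I turned the key back home, withdrew it and stood it back in its slot with almost no contact force.
- **Last checks:**
  - The final side picture shows the yellow key standing as at the start, the red and blue keys unmoved and the green key up.
  - The gripper was open and clear, about 126 mm above where it released the key.
  - The lock was hidden by the arm in that last picture. The picture taken just after withdrawal showed it home.
- **Not checked:** I didn't compare the calculator, terminal, jars and mug with their start positions at the end. All moves kept clear of them and no unexpected forces showed.
- **Disagreement:** The side camera read about 2.5 mm off in height. Contact put the lock face at about 148 mm, while the two cameras together gave 143–145 mm.

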